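# Set the strap tweezers to the thong-hole marks

## Robot

A 6-joint arm with a two-finger parallel gripper is mounted at the origin on the work surface. World frame = base frame: x ahead of the robot, y to its left, z up, the work surface at z = 0. Lengths are in mm, angles in rad, forces in N, time in s.
With the tool pointing down it reaches from about 400 to 925 mm from the base axis. Payload 12.5 kg.
Tool frame: the origin (TCP) lies on the front face of the gripper's body, between the roots of the fingers; the fingertips stand 78 mm ahead of it and the grasp point (between the pads) lies 59 mm ahead of it (env.nose_length is the distance from the TCP to the fingertips, in mm); z points along the fingers, y is the line along which they close (so a half turn about z gives the same grasp; the last joint's range is limited). The gripper opens to 95 mm and grips with 3 to 60 N. Pads are 20 mm wide; open, the fingers measure 119 mm over their backs; the gripper's body (75 mm by 180 mm) begins 59 mm behind the grasp point.
Start: joints at [1.083, 0.491, 1.559, -0, 1.092, -0.106], TCP at [232.851, 580.016, 292.261] pointing down, gripper open.
Joint ranges: [-3.1, 3.1], [-0.84, 2.19], [0.05, 2.79], [-1.13, 4.28], [0.06, 2.93], [-2.69, 2.69]. Speed limits (rad/s): [2.22, 2.22, 2.79, 3.14, 3.14, 3.14].

## Interface

Orientations are given as [roll, pitch, yaw] about the fixed x, y, z axes, in that order (R = Rz(yaw) Ry(pitch) Rx(roll)).
In Python, from cell import env gives the robot as it stands.
- The arm moves only by the tool jog_arm, never from a script. Its argument "motion" is a list of rows, each a list of 7 numbers: the turn, a rotation vector about the tool's x, y, z in degrees, then the shift along the tool's x, y, z in mm, then the finger opening in mm, from 0 to 95.1. In form: [[wx, wy, wz, x, y, z, hand], ...]. A call has 1 to 10 rows; each row shifts and turns the commanded pose from where the row before left it, along the tool's axes as they then stand; what a row does not reach is not made up. A row lasts 1/8 s, in which the tool goes at most 62.5 mm and 10.7 degrees, less where a joint would pass 70% of its speed; a pose out of reach is approached as far as the arm can. A call is refused whole if a number of a shift passes 62.5 or a number of a turn 10.7, either way. A call with a gripper value outside its range is refused whole. The fingers move at their own pace and stop on an object; the grip force is fixed at half the most. Time passes only in rows, so rows that do not move let the fingers close. It gives the time, the measured TCP pose, the force, the opening and the grip force at its end, in the units of the state.
- env.state(): the state, without advancing time (a new reading comes with each control period).
- env.read_camera(name): name is "scene" or "top" or "wrist"; returns a dict with "color" (400x640x3 uint8, red, green, blue), "z_map" (400x640 float32, mm along the optical axis (not along the pixel's ray), 0 where there is no reading), "camera_matrix" (3x3 intrinsics, pixels), "world_to_cam" (4x4, takes a point from world to camera coordinates). Camera axes: x right, y up, looking along -z (the intrinsics and any distortion apply to the point x, -y, -z); pixel columns grow to the right and rows downward; lengths in mm; the calibration is good to about 2 mm. A picture is of the moment at which its call begins.
- env.job_done(): hands the job in; it is judged then, once.
Trained networks look in the newest picture that a camera, given by its name, has taken for a name from the list of things; names that differ only in an ending like _2 or _b are one class to them, and where a whole thing is asked for, a point or a joint stands for the part that bears it (a point fixed in the world has none). Each returns a list of dicts, best first, with "score" (0 to 1); they miss things now and then, are a little off and sometimes report something else, mostly with a low value. They report only what shows in the picture. A call takes as long as a camera call. They do not tell look-alikes from the thing itself.
- env.recognise(camera, thing): "location" ([column, row] in pixels, amid what is visible of it).
The state is a dict: "t": time; "joints": joint angles; "qvel": joint speeds; "tau": joint torques, N m; "eef_pos": TCP position; "tcp_rot": TCP orientation; "ft_force": force on the tool from outside, world axes, zero at the start; "moment": the same for the moment, N m; "opening": opening from 0.0 (shut) to 1.0 (fully open); "grip_force": force on a finger pad.
Only numpy, scipy, OpenCV 4.12 (cv2) and the standard library are available. Lean on these libraries where they do the work, as an engineer would, in place of code of your own. Each camera call takes 0.05 s, during which the arm holds its last target. There are 200 camera calls.

## Task

The awl is standing in the thong hole of the stack of sandal soles: lift it out and stand it upright in the open aluminium tool cup. Then pick up the sprung tweezers and squeeze them until their tips are 16 mm apart, just as far apart as the two blue lines either side of the hole, with the tips held clear of the sole but close above it (within 3 or 4 cm), one tip over the middle of each line, right beside the hole. Finish while still holding the tweezers there with that gap steady, not putting them down, and leave everything else on the bench where it is.

Things in the scene. Friction and masses are not known exactly. Their poses are not given: they have to be found in the camera images.
- awl: Awl, 140 mm long, 70 g: steel shaft 9 mm in diameter, 62 mm long, flat foot; dark wooden handle above it, 26 mm in diameter, 78 mm long. Origin: centre of the foot; z runs up the awl to the handle's top. At the start it stands loosely upright in the thong hole, its foot on the bench, 30 mm below the top of the soles.
- cup: Fixed aluminium tool cup, straight round wall, outer diameter 84 mm, inner diameter 78 mm, 85 mm tall, empty at the start. Origin: centre of its underside, on the bench.
- cup_floor (a point): Centre of the cup's inner floor, 4 mm above the bench.
- soles: Fixed stack of six tan leather sandal soles, 240 mm long, 88 mm wide, 30 mm high. Origin: on the bench under the thong hole, which lies 50 mm from the toe end; -x points to the toe (towards the robot, give or take), +x to the heel, y across the sole. The thong hole is about 10.6 mm wide, goes straight through the stack and stands in the middle between the two marks.
- mark_a (a point): Middle of a blue ink line (3 mm wide, 30 mm long, along the sole's x) on the top of the soles, beside the hole, 8 mm to the +y side of the hole's centre, 30 mm above the bench.
- mark_b (a point): Middle of the other, like blue ink line on the top of the soles, beside the hole, 8 mm to the -y side of the hole's centre. The two marks are 16 mm apart.
- tweezers: Large sprung steel tweezers, 197 mm long, 70 g, lying loose on the bench, tips roughly away from the robot. Two blades (3 mm thick, 16 mm high, 8 mm at the tips), hinged at the bow, spread in a level V. Origin: at the underside, midway between the two red finger pads; +x along the centre line to the tips (at x = 60 mm; hinges at x = -110 mm, bow's end at -137 mm), z up.
- pads (a point): Point midway between the red finger pads, 12 mm above the underside: squeeze here, across the tweezers' y. Pads: one on the outside of each blade, 36 mm long, 24 mm high from the underside. Width over them: 45 mm relaxed, 29 mm at a 16 mm tip gap; 1 mm of width changes the gap by 1.55 mm. The spring pushes on each finger with 2 N at first, 7 N at a 16 mm gap, and opens the blades when eased.
- tip_left (a point): Inner edge of the tip of the blade on the tweezers' +y side, 10 mm above the tweezers' underside. The tip gap is the distance between tip_left and tip_right: 40 mm relaxed, about 0 fully squeezed.
- tip_right (a point): Inner edge of the tip of the blade on the tweezers' -y side, 10 mm above the tweezers' underside.
- tw_left (a joint): Angle of the +y blade: 0 relaxed (gap 40 mm), about 0.071 rad at a 16 mm gap when both blades are squeezed alike, 0.115 at most (closed).
- last_a: Bystander: green plastic shoe last, 247 mm long, 86 mm wide, 92 mm high, on the bench. Origin: centre of its underside, x along its length.
- last_b: Bystander: the second green shoe last, same size. Origin: centre of its underside.
- dye_jar: Bystander: brown dye jar with a blue cap, 64 mm in diameter, 95 mm tall. Origin: centre of its underside.
- glue_tin: Bystander: yellow glue tin, 90 mm in diameter, 110 mm tall. Origin: centre of its underside.
- wax: Bystander: round yellow wax cake, 64 mm in diameter, 30 mm high. Origin: centre of its underside.
- hammer: Bystander: hammer, 260 mm long, lying on the left side of the bench. Origin: underside, near the middle of its length.
Mind the look-alikes: they are no part of the job. What is shaped like the awl but pink is not meant. Leave any turquoise look-alike of the tweezers alone.

How it is judged (in metres and radians):
On the way, in this order (a step that is already met when the one before it is completed fails the run):
1. the awl stands in the tool cup, let go (horizontal distance between awl and cup_floor below 0.04 m and height (world z) of awl below 0.02 m and angle between awl's own z axis and vertical below 0.6 rad and contact force between awl and the fingers below 0.1 N), for 0.3 s.
2. the tweezers are picked up off the bench (height (world z) of tweezers above 0.025 m and contact force between tweezers and the fingers above 1 N), for 0.2 s.
At the end, for the whole second after the job is handed in: Awl let go in the cup: foot under 40 mm from its axis and 20 mm over the bench, lean under 0.6 rad. Tweezers held still by the fingers (over 2 N), clear of bench and soles: tip gap 16 +/- 3 mm, each tip within 8 mm of its own mark, 35 to 80 mm above the bench, for the last second (all of step 1 and distance between tip_left and tip_right between 0.013 and 0.019 m and ((horizontal distance between tip_left and mark_a below 0.008 m and horizontal distance between tip_right and mark_b below 0.008 m) or (horizontal distance between tip_left and mark_b below 0.008 m and horizontal distance between tip_right and mark_a below 0.008 m)) and height (world z) of tip_left between 0.035 and 0.08 m and height (world z) of tip_right between 0.035 and 0.08 m and contact force between tweezers and the fingers above 2 N and contact force between tweezers and soles below 0.1 N and height (world z) of tweezers above 0.015 m and linear speed of tweezers below 0.03 m/s and velocity of joint tw_left between -0.1 and 0.1 rad/s); the arm keeps its last pose, push and grip.
It fails at once if a bystander (last, jar, tin, wax or hammer) is moved more than 30 mm (distance of any of last_a, last_b, dye_jar, glue_tin, wax, hammer from where it was at the start of the episode above 0.03 m).
It also fails if it takes over 58 s, if anything falls off the work surface, if the arm or the gripper's body presses on something with over 40 N, if the wrist force passes 120 N, or if a joint passes its speed limit or range.

## Working session

There is one attempt and no reset: what is moved stays moved. The work goes in short steps, Python scripts to look and compute and a tool call to move; the robot and the scene stay as the last step left them, time stands still between calls to the robot, and variables do not carry over. Pictures are saved under pics/ and viewed, at most 10 in all, crops included, and the job is handed in when it is done.

Besides the shell and the picture viewer there is one more tool, called after "Request:" by a JSON object that holds its "api" and its "payload", one argument or row to a line. jog_arm: Moves the arm, as the interface text tells. Its arguments: {"type":"object","properties":{"motion":{"type":"array"}},"required":["motion"]}

```bash
mkdir -p pics; cat > h.py <<'E'
import numpy as np, cv2
from cell import env
def cam(n):
    c=env.read_camera(n); return c
def world(c,u,v,z=None):
    K=c['camera_matrix'];T=np.linalg.inv(c['world_to_cam'])
    d=np.array([(u-K[0,2])/K[0,0],-(v-K[1,2])/K[1,1],-1.0])
    d=T[:3,:3]@d;o=T[:3,3]
    if z is None:
        return o+d*c['z_map'][int(round(v)),int(round(u))]
    return o+d*(z-o[2])/d[2]
def pix(c,p):
    q=c['world_to_cam']@np.append(p,1);K=c['camera_matrix']
    return np.array([K[0,0]*q[0]/-q[2]+K[0,2],-K[1,1]*q[1]/-q[2]+K[1,2]])
def save(c,n,box=None,s=1):
    im=c['color'][...,::-1]
    if box: im=im[box[1]:box[3],box[0]:box[2]]
    cv2.imwrite('pics/'+n,cv2.resize(im,None,fx=s,fy=s,interpolation=cv2.INTER_CUBIC))
E
python3 - <<'E'
from h import *
ims=[]
np.set_printoptions(precision=1,suppress=True)
for n in ('scene','top'):
    c=cam(n); ims.append(c['color'][...,::-1])
    for t in ('awl','cup','tweezers','soles','mark_a','pads','tip_left'):
        for r in env.recognise(n,t)[:4]:
            u,v=r['location'];print(n,t,round(r['score'],2),np.array([u,v]),world(c,u,v))
    print(n,c['camera_matrix'],np.linalg.inv(c['world_to_cam'])[:3,3])
cv2.imwrite('pics/s.png',ims[0]);cv2.imwrite('pics/t.png',ims[1])
print(env.state())
E
```

```text
scene awl 0.67 [301.2 214.1] [576.6 -56.8  97. ]
scene awl 0.49 [269.4 226.7] [ 605.4 -159.   111.8]
scene cup 0.56 [212.2 228.6] [ 501.1 -288.6   76.7]
scene tweezers 0.6 [362.4 165.9] [306.8 310.3   8.9]
scene soles 0.87 [315.7 248.6] [656.  -51.8  31.7]
scene mark_a 0.65 [317.1 250.4] [664.1 -51.5  31.7]
scene mark_a 0.64 [359.9 191.1] [433.6 223.6  -1. ]
scene pads 0.69 [359.1 159.4] [242.6 335.1  -2.3]
scene pads 0.67 [359.3 189. ] [429.6 223.3   5.4]
scene tip_left 0.61 [365.2 188.4] [430.4 246.8   1.2]
scene [[386.2   0.  322.2]
 [  0.  386.2 197.8]
 [  0.    0.    1. ]] [1358.5 -377.   751.6]
top awl 0.57 [380.3 173.2] [ 589.3 -158.9  138.3]
top awl 0.41 [349.7 182.6] [560.3 -51.6 135.5]
top cup 0.84 [413.4 213. ] [ 469.4 -291.8    2.8]
top tweezers 0.71 [246.9 270. ] [282.2 325.3  -0.7]
top tweezers 0.53 [281.6 244.4] [367.1 196.   28.3]
top soles 0.56 [344.7 172.2] [626.2 -42.7  33.5]
top mark_a 0.59 [342.5 173.2] [625.7 -35.   22.5]
top pads 0.62 [259.3 258.7] [319.  276.6  26.4]
top pads 0.49 [281.9 241.8] [376.9 195.   24.5]
top tip_left 0.59 [270.2 211.2] [494.4 237.9   4.7]
top tip_left 0.51 [241.1 284.4] [231.7 346.2  -0.3]
top tip_left 0.23 [342.6 174.6] [617.9 -34.6  31.1]
top [[449.8   0.  321.5]
 [  0.  449.8 201.9]
 [  0.    0.    1. ]] [ 182.    61.8 1641.7]
{'t': 0.8, 'joints': array([ 1.1,  0.5,  1.6,  0. ,  1.1, -0.1]), 'qvel': array([ 0., -0.,  0.,  0.,  0.,  0.]), 'tau': array([ -0. , -61.2, -25.8,   0.1,   0. ,  -0. ]), 'eef_pos': array([232.8, 580. , 292.3]), 'tcp_rot': array([ 3.1, -0. ,  2.8]), 'ft_force': array([ 0.2, -0.3,  1. ]), 'moment': array([ 0.,  0., -0.]), 'grip_force': 0.0, 'opening': 1.0011154561171138}
```

View pics/t.png

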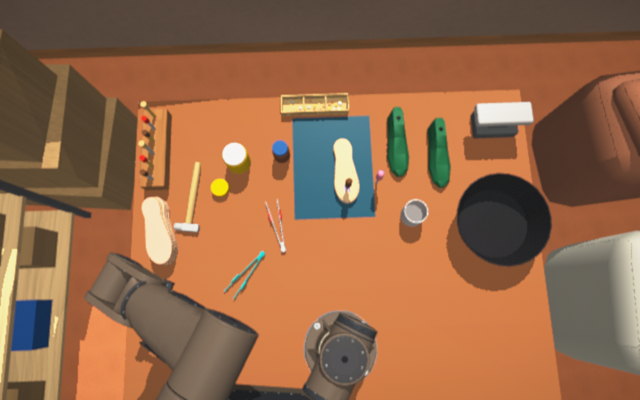

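View pics/s.png

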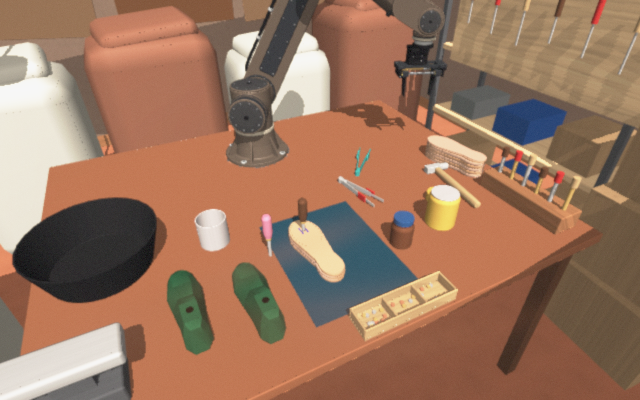

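In top: the dark-handled awl at (349,183) stands in the sole, so it is the one meant; the pink one at (380,175) is the decoy. The steel tweezers with red pads at (276,225) are meant, the turquoise ones at (245,275) are not. The cup is at (415,212). One enlarged crop to confirm, with measurements.

```bash
python3 - <<'E'
from h import *
np.set_printoptions(precision=1,suppress=True)
c=cam('top'); save(c,'tc.png',(255,130,430,260),4.5)
V,U=np.mgrid[0:400,0:640]
K=c['camera_matrix'];T=np.linalg.inv(c['world_to_cam'])
D=np.stack([(U-K[0,2])/K[0,0],-(V-K[1,2])/K[1,1],-np.ones(U.shape)],-1)@T[:3,:3].T
P=T[:3,3]+D*c['z_map'][...,None]
def sel(u0,v0,u1,v1,m): 
    b=np.zeros(U.shape,bool);b[v0:v1,u0:u1]=1; return P[b&m]
z=P[...,2]
a=sel(335,170,365,200,(z>90)&(z<160)); print('awl',len(a),a.mean(0),a.min(0),a.max(0))
a=sel(395,190,440,235,(z>65)&(z<100)); 
x,y=a[:,0],a[:,1]; s=np.linalg.lstsq(np.c_[x,y,np.ones(len(x))],x*x+y*y,rcond=None)[0]
print('cup',len(a),s[:2]/2,a.min(0),a.max(0),np.sqrt(s[2]+(s[:2]**2).sum()/4))
a=sel(325,130,365,210,(z>22)&(z<40)); print('sole',len(a),a.min(0),a.max(0),cv2.minAreaRect(a[:,:2].astype(np.float32)))
col=c['color'].astype(int)
m=(col.max(-1)-col.min(-1)<70)|((col[...,0]>150)&(col[...,1]<60))
a=sel(258,195,290,255,(z>4)&(z<40)); print('tw',len(a),a.min(0),a.max(0))
for r in a[np.argsort(a[:,0])][::6]: print(r)
w=cam('scene'); 
E
```

```text
awl 62 [563.8 -46.9 128.3] [555.4 -60.5  90.1] [577.2 -35.6 148.9]
cup 128 [ 463.2 -282.2] [ 421.6 -324.2   65.1] [ 505.1 -240.7   94.4] 40.28637737190169
sole 1070 [518.5 -89.8  22.1] [761.3  -4.5  40. ] ((639.9591064453125, -48.17536926269531), (85.13555145263672, 242.48558044433594), 89.08518981933594)
tw 530 [334.1 167.5   4. ] [557.4 284.   34.2]
[334.1 178.8   6.6]
[336.5 261.4  12.2]
[339.4 267.4  22. ]
[341.7 182.5   4.1]
[343.7 275.2  17.2]
[346.4 215.1   4.3]
[347.1 268.   16.5]
[348.  188.7  16.2]
[350.3 222.3   4.2]
[351.7 188.7  14.7]
[354.5 240.3   5.3]
[356.1 284.    4.3]
[359.  188.6  14.2]
[360.9 218.3   6.7]
[362.4 198.9  19.7]
[366.  258.3   5.6]
[369.  194.9  23.8]
[370.4 171.    4.3]
[372.8 194.9  22.7]
[373.5 261.9   5.4]
[377.5 195.6  13.4]
[380.3 254.4   7.2]
[382.3 203.4   6.5]
[385.  206.2  14.7]
[387.4 191.2  20.5]
[389.9 207.    5.1]
[391.8 265.3   6.4]
[394.7 194.6  21.4]
[396.4 283.8   4.4]
[401.1 217.7   6.3]
[402.4 250.7   5.3]
[404.5 203.2   4.8]
[406.4 258.    4.9]
[410.4 265.3   4.5]
[412.8 228.7   4.5]
[416.1 228.4   7.3]
[418.8 206.2   9.2]
[421.3
[... 333 characters left out ...]

[467.7 200.3  25.4]
[470.  275.7   5.9]
[474.  205.1  11.9]
[476.4 253.3   7.8]
[478.3 199.8  28.4]
[481.1 168.5   6.4]
[483.4 204.   21.4]
[485.7 190.6   6.5]
[486.5 209.1   5.5]
[489.4 203.3  29. ]
[492.3 282.6   8.3]
[494.4 234.6   8.2]
[496.6 168.3   4.4]
[499.2 256.9   6.8]
[502.9 242.3   4.8]
[506.4 242.1   6.2]
[509.1 201.5   4.1]
[511.5 168.    5.2]
[513.5 223.6   5.1]
[515.3 208.1  12. ]
[517.6 234.6   5.4]
[521.7 249.3   6.6]
[523.2 178.8   5.6]
[526.5 211.4  13.6]
[527.8 201.    5.5]
[530.5 211.5  12.5]
[533.7 211.2  15.3]
[537.5 170.9   8.4]
[539.  193.5   5.1]
[543.1 204.5   5.6]
[543.8 219.5   4.7]
[546.  182.1   6.4]
[549.8 182.    6.4]
[553.  260.4   4. ]
[556.4 260.1   6.2]
```

View pics/tc.png

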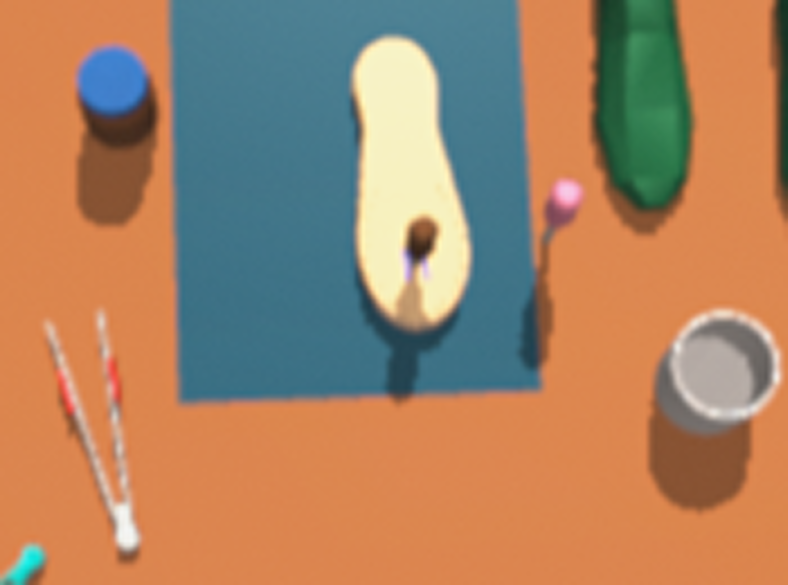

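The crop confirms: dark-brown awl in the sole at crop (422,235), pink decoy apart at (563,200); grey tweezers with red pads at (65,390)/(113,380); cup rim centred at (724,363). I turn the tool and travel over the sole for a near look.

Request:
{"api": "jog_arm", "payload": {
  "motion": [
    [0, 0, 9.73, 0, 0, 0, 95],
    [0, 0, 9.73, 0, 0, 0, 95],
    [0, 0, 9.73, 0, 0, 0, 95],
    [0, 0, 9.73, 0, 0, 0, 95],
    [0, 0, 9.73, 0, 0, 0, 95],
    [0, 0, 9.73, 0, 0, 0, 95],
    [0, 0, 9.73, 0, 0, 0, 95]
  ]
}}

```text
t: 1.78
eef_pos: [232.9, 580.0, 292.2]
tcp_rot: [3.142, -0.0, 1.565]
ft_force: [0.5, 0.6, 0.5]
opening: 0.997
grip_force: 0.0
```

Request:
{"api": "jog_arm", "payload": {
  "motion": [
    [0, 0, 0, -48, 23, -4, 95],
    [0, 0, 0, -48, 23, -4, 95],
    [0, 0, 0, -48, 23, -4, 95],
    [0, 0, 0, -48, 23, -4, 95],
    [0, 0, 0, -48, 23, -4, 95],
    [0, 0, 0, -48, 23, -4, 95],
    [0, 0, 0, -48, 23, -4, 95],
    [0, 0, 0, -48, 23, -4, 95],
    [0, 0, 0, -48, 23, -4, 95],
    [0, 0, 0, -48, 23, -4, 95]
  ]
}}

```text
t: 3.02
eef_pos: [463.5, 98.4, 332.6]
tcp_rot: [3.141, -0.0, 1.571]
ft_force: [0.4, -0.2, 0.2]
opening: 0.997
grip_force: 0.0
```

Request:
{"api": "jog_arm", "payload": {
  "motion": [
    [0, 0, 0, -48, 20, 0, 95],
    [0, 0, 0, -48, 20, 0, 95],
    [0, 0, 0, -48, 0, 0, 95],
    [0, 0, 0, 0, 0, 0, 95],
    [0, 0, 0, 0, 0, 0, 95]
  ]
}}

```text
t: 3.65
eef_pos: [502.9, -43.7, 332.2]
tcp_rot: [-3.142, -0.0, 1.57]
ft_force: [1.3, 0.4, 0.1]
opening: 0.998
grip_force: 0.0
```

```bash
python3 - <<'E'
from h import *
np.set_printoptions(precision=3,suppress=True)
c=cam('wrist');save(c,'w1.png')
t=cam('top')
T=np.linalg.inv(c['world_to_cam']);print(T,c['camera_matrix'])
s=env.state();print(s['eef_pos'],s['tcp_rot'],s['joints'])
for th in('awl','cup'):
  for r in env.recognise('wrist',th):print(th,r)
E
```

```text
[[  1.      0.      0.    503.602]
 [ -0.      0.963   0.269  32.215]
 [ -0.     -0.269   0.963 424.577]
 [  0.      0.      0.      1.   ]] [[307.312   0.    316.056]
 [  0.    307.312 199.608]
 [  0.      0.      1.   ]]
[502.914 -43.009 332.333] [ 3.141 -0.     1.572] [-0.216  0.277  1.794  0.     1.071 -0.218]
awl {'location': [374.3, 195.4], 'score': 0.86}
awl {'location': [385.0, 267.2], 'score': 0.61}
cup {'location': [288.5, 320.1], 'score': 0.6}
```

View pics/w1.png

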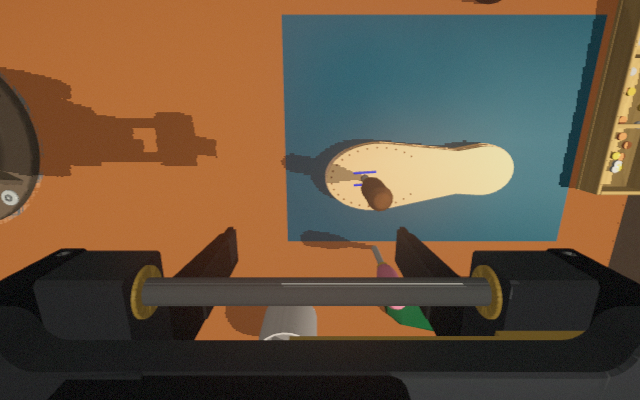

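Wrist view: the awl's brown handle top at (379,200), the blue lines at (366,172) and (358,185), sole heel to the right (+x); pink decoy at (388,285), cup at (288,320).

```bash
python3 - <<'E'
from h import *
np.set_printoptions(precision=1,suppress=True)
c=cam('wrist');col=cv2.cvtColor(c['color'],cv2.COLOR_RGB2HSV)
roi=(slice(150,215),slice(330,420))
b=(col[...,0]>112)&(col[...,0]<135)&(col[...,1]>90);m=np.zeros_like(b);m[roi]=b[roi]
n,l,s,ce=cv2.connectedComponentsWithStats(m.astype(np.uint8))
for i in range(1,n):
    if s[i,4]>5:
        v,u=np.where(l==i);p=np.array([world(c,a,bb,30) for a,bb in zip(u,v)]);print('blue',s[i],p.mean(0),p.min(0),p.max(0),cv2.fitLine(p[:,:2].astype(np.float32),2,0,.01,.01).ravel())
# handle by depth
V,U=np.mgrid[0:400,0:640]
P=np.array([[world(c,u,v) for u in range(340,410)] for v in range(165,220)])
h=P[(P[...,2]>132)&(P[...,2]<146)];print('top',len(h),h.mean(0),h.min(0),h.max(0))
h=P[(P[...,2]>70)&(P[...,2]<132)];print('side',len(h),h.mean(0),h.min(0),h.max(0))
print(world(c,379,200,140))
t=cam('top');print(world(t,349.2,180.7,140))
# cup from top rim using outline z=85
P=np.array([[world(t,u,v) for u in range(395,440)] for v in range(190,235)]).reshape(-1,3)
a=P[(P[:,2]>78)&(P[:,2]<92)];print('cup',len(a),cv2.minEnclosingCircle(a[:,:2].astype(np.float32)))
E
```

```text
blue [354 172  22   3  40] [566.8 -40.7  30. ] [553.  -42.4  30. ] [580.2 -39.8  30. ] [  1.    0.1 566.8 -40.7]
blue [354 185   8   2  12] [557.3 -57.6  30. ] [553.5 -58.5  30. ] [562.7 -57.1  30. ] [  1.    0.1 557.3 -57.6]
top 468 [565.9 -46.9 137.5] [554.7 -60.4 132.1] [578.5 -35.7 142. ]
side 306 [561.2 -40.8 109.8] [554.1 -59.6  76.2] [578.6 -35.4 132. ]
[564.2 -46.8 140. ]
[565.9 -49.9 140. ]
cup 79 ((463.3392333984375, -282.62542724609375), 41.99127960205078)
```

Request:
{"api": "jog_arm", "payload": {
  "motion": [
    [0, 0, 0, -5, 32, 0, 95],
    [0, 0, 0, 0, 31, 0, 95],
    [0, 0, 0, 0, 0, 41, 95],
    [0, 0, 0, 0, 0, 41, 95],
    [0, 0, 0, 0, 0, 41, 60],
    [0, 0, 0, 0, 0, 40, 45],
    [0, 0, 0, 0, 0, 0, 45],
    [0, 0, 0, 0, 0, 0, 45]
  ]
}}

```text
t: 4.95
eef_pos: [566.6, -48.7, 170.5]
tcp_rot: [3.14, 0.0, 1.571]
ft_force: [0.3, -0.3, -0.2]
opening: 0.633
grip_force: 0.0
```

Request:
{"api": "jog_arm", "payload": {
  "motion": [
    [0, 0, 0, 0, 0, 0, 30],
    [0, 0, 0, 0, 0, 0, 20],
    [0, 0, 0, 0, 0, 0, 20],
    [0, 0, 0, 0, 0, 0, 20],
    [0, 0, 0, 0, 0, 0, 20]
  ]
}}

```text
t: 5.58
eef_pos: [566.1, -48.9, 169.6]
tcp_rot: [3.141, 0.0, 1.571]
ft_force: [-1.0, 0.8, 4.8]
opening: 0.267
grip_force: 30.0
```

Request:
{"api": "jog_arm", "payload": {
  "motion": [
    [0, 0, 0, 0, 0, -10, 20],
    [0, 0, 0, 0, 0, -20, 20],
    [0, 0, 0, 0, 0, -40, 20],
    [0, 0, 0, 0, 0, -40, 20],
    [0, 0, 0, 0, 0, -30, 20],
    [0, 0, 0, -26, -12, 0, 20],
    [0, 0, 0, -26, -12, 0, 20]
  ]
}}

```text
t: 6.45
eef_pos: [541.6, -101.2, 310.0]
tcp_rot: [3.141, 0.0, 1.572]
ft_force: [-0.4, -0.9, -0.2]
opening: 0.267
grip_force: 30.0
```

Request:
{"api": "jog_arm", "payload": {
  "motion": [
    [0, 0, 0, -26, -12, 0, 20],
    [0, 0, 0, -26, -12, 0, 20],
    [0, 0, 0, -26, -12, 0, 20],
    [0, 0, 0, -26, -12, 0, 20],
    [0, 0, 0, -26, -12, 0, 20],
    [0, 0, 0, -26, -12, 0, 20],
    [0, 0, 0, -26, -7, 0, 20],
    [0, 0, 0, 0, 0, 0, 20],
    [0, 0, 0, 0, 0, 0, 20]
  ]
}}

```text
t: 7.58
eef_pos: [463.1, -282.4, 309.4]
tcp_rot: [-3.142, -0.0, 1.571]
ft_force: [0.7, -0.2, -0.4]
opening: 0.27
grip_force: 30.0
```

```bash
python3 - <<'E'
from h import *
np.set_printoptions(precision=1,suppress=True)
w=cam('wrist');s=cam('scene')
print(env.state()['eef_pos'],env.state()['opening'])
im=np.vstack([cv2.resize(s['color'][100:300,150:350],(560,560)),]) 
w_=cv2.resize(w['color'][200:400,200:440],(240,200))
cv2.imwrite('pics/c1.png',np.hstack([im,np.vstack([w_,np.zeros((360,240,3),np.uint8)])])[...,::-1])
E
```

```text
[ 463.3 -282.1  309.3] 0.26653902556426484
```

View pics/c1.png

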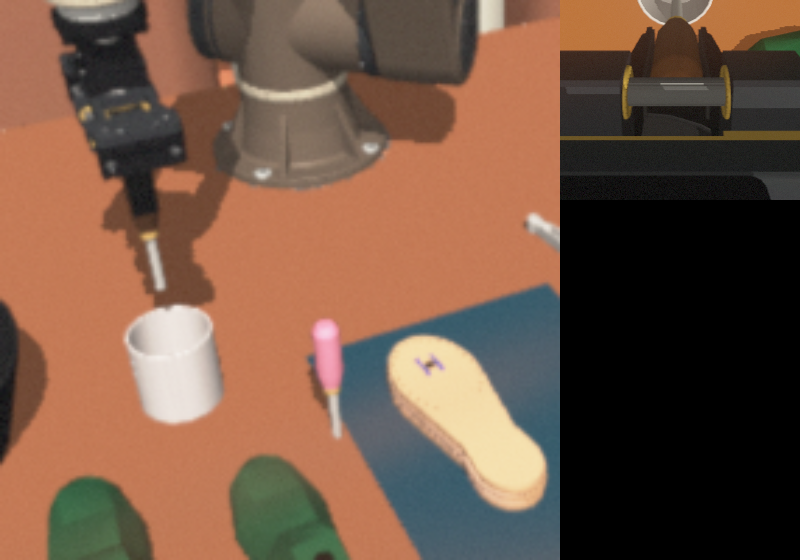

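The awl (shaft at crop (155,262)) hangs upright above the cup (175,330); the sole with its two marks is now clear at (430,365). Lowering.

Request:
{"api": "jog_arm", "payload": {
  "motion": [
    [0, 0, 0, 0, 0, 30, 20],
    [0, 0, 0, 0, 0, 35, 20],
    [0, 0, 0, 0, 0, 35, 20],
    [0, 0, 0, 0, 0, 20, 20],
    [0, 0, 0, 0, 0, 10, 20],
    [0, 0, 0, 0, 0, 3, 20],
    [0, 0, 0, 0, 0, 0, 20],
    [0, 0, 0, 0, 0, 0, 20]
  ]
}}

```text
t: 8.68
eef_pos: [463.3, -283.0, 176.9]
tcp_rot: [3.141, 0.001, 1.571]
ft_force: [0.6, -0.0, -0.0]
opening: 0.27
grip_force: 30.0
```

Request:
{"api": "jog_arm", "payload": {
  "motion": [
    [0, 0, 0, 0, 0, 1, 20],
    [0, 0, 0, 0, 0, 1, 20],
    [0, 0, 0, 0, 0, 0, 20],
    [0, 0, 0, 0, 0, 0, 20]
  ]
}}

```text
t: 9.18
eef_pos: [463.1, -282.9, 174.2]
tcp_rot: [3.142, -0.0, 1.571]
ft_force: [0.7, 0.3, -0.2]
opening: 0.271
grip_force: 30.0
```

Just about at the floor; one more nudge, then open.

Request:
{"api": "jog_arm", "payload": {
  "motion": [
    [0, 0, 0, 0, 0, 0.7, 20],
    [0, 0, 0, 0, 0, 0, 20],
    [0, 0, 0, 0, 0, 0, 28],
    [0, 0, 0, 0, 0, 0, 34],
    [0, 0, 0, 0, 0, 0, 50],
    [0, 0, 0, 0, 0, 0, 70],
    [0, 0, 0, 0, 0, 0, 80],
    [0, 0, 0, 0, 0, 0, 80],
    [0, 0, 0, 0, 0, 0, 80]
  ]
}}

```text
t: 10.3
eef_pos: [463.1, -282.9, 173.5]
tcp_rot: [3.142, -0.0, 1.571]
ft_force: [0.0, -0.3, 0.3]
opening: 0.811
grip_force: 0.0
```

Request:
{"api": "jog_arm", "payload": {
  "motion": [
    [0, 0, 0, 0, 0, -20, 80],
    [0, 0, 0, 0, 0, -30, 80],
    [0, 0, 0, 0, 0, -40, 95],
    [0, 0, 0, 0, 0, -40, 95]
  ]
}}

```text
t: 10.8
eef_pos: [462.9, -282.8, 304.7]
tcp_rot: [-3.141, -0.0, 1.571]
ft_force: [0.4, -0.2, 0.4]
opening: 0.976
grip_force: 0.0
```

```bash
python3 - <<'E'
from h import *
s=cam('scene');print(env.state()['eef_pos'])
save(s,'c2.png',(150,100,350,300),2.5)
c=cam('top')
from collections import Counter
col=cv2.cvtColor(c['color'],cv2.COLOR_RGB2HSV)
for r in env.recognise('scene','awl'):print(r)
E
```

```text
[ 463.8848061  -283.48488631  309.73247855]
{'location': [269.0, 228.6], 'score': 0.78}
{'location': [210.2, 214.0], 'score': 0.76}
{'location': [318.0, 249.9], 'score': 0.52}
```

View pics/c2.png

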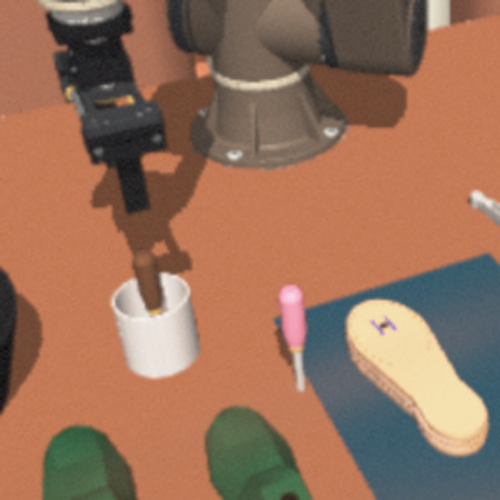

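The awl stands upright in the cup (handle at crop (148,280)), let go. Next a near look at the marks, then on to the tweezers.

Request:
{"api": "jog_arm", "payload": {
  "motion": [
    [0, 0, 0, 45, 20, 0, 95],
    [0, 0, 0, 45, 20, 0, 95],
    [0, 0, 0, 45, 20, 0, 95],
    [0, 0, 0, 45, 20, 0, 95],
    [0, 0, 0, 35, 20, 0, 95],
    [0, 0, 0, 0, 0, 0, 95],
    [0, 0, 0, 0, 0, 0, 95]
  ]
}}

```text
t: 11.82
eef_pos: [562.6, -68.1, 302.5]
tcp_rot: [-3.14, -0.0, 1.571]
ft_force: [0.8, -0.2, 0.2]
opening: 0.997
grip_force: 0.0
```

```bash
cat > marks.py <<'E'
from h import *
def marks(c):
    col=cv2.cvtColor(c['color'],cv2.COLOR_RGB2HSV)
    b=(col[...,0]>112)&(col[...,0]<140)&(col[...,1]>70)
    g=np.array([pix(c,p) for p in ([540,-75,30],[595,-75,30],[595,-25,30],[540,-25,30])])
    m=np.zeros(b.shape,np.uint8);cv2.fillPoly(m,[g.astype(np.int32)],1);m&=b.astype(np.uint8)
    n,l,s,ce=cv2.connectedComponentsWithStats(m);o=[]
    for i in range(1,n):
        if s[i,4]>10:
            v,u=np.where(l==i);p=np.array([world(c,a,bb,30) for a,bb in zip(u,v)]);f=cv2.fitLine(p[:,:2].astype(np.float32),2,0,.01,.01).ravel()
            o.append((s[i].tolist(),p.mean(0).round(1),(p.min(0)+p.max(0)).round(1)/2,f.round(3)))
    return o
E
python3 - <<'E'
from marks import *
for n in('wrist','scene','top'):
    c=cam(n)
    for o in marks(c):print(n,*o)
print(env.state()['eef_pos'],env.state()['joints'])
E
```

```text
wrist [307, 155, 25, 4, 55] [566.3 -40.6  30. ] [566.15 -40.9   30.  ] [ 9.98000e-01  6.50000e-02  5.66321e+02 -4.05810e+01]
wrist [308, 168, 24, 4, 55] [566.9 -56.6  30. ] [566.8 -56.5  30. ] [ 9.98000e-01  5.60000e-02  5.66896e+02 -5.66410e+01]
[562.62680375 -68.84847715 303.23423957] [-2.38288619e-01  3.97043988e-01  1.68997160e+00 -3.83013237e-06
  1.05509921e+00 -2.37237279e-01]
```

Request:
{"api": "jog_arm", "payload": {
  "motion": [
    [0, 0, 0, 40, -25, 0, 95],
    [0, 0, 0, 40, -25, 0, 95],
    [0, 0, 0, 40, -25, 0, 95],
    [0, 0, 0, 40, -25, 0, 95],
    [0, 0, 0, 30, -10, 0, 95],
    [0, 0, 0, 0, 0, 0, 95],
    [0, 0, 0, 0, 0, 0, 95]
  ]
}}

```text
t: 12.85
eef_pos: [453.3, 121.3, 303.6]
tcp_rot: [3.141, 0.0, 1.571]
ft_force: [-0.3, -1.0, -0.2]
opening: 0.998
grip_force: 0.0
```

```bash
python3 - <<'E'
from h import *
c=cam('wrist');save(c,'w2.png');np.save('w2.npy',c,allow_pickle=True)
print(env.state()['eef_pos'])
E
```

```text
[453.35235537 121.12604366 303.50522649]
```

View pics/w2.png

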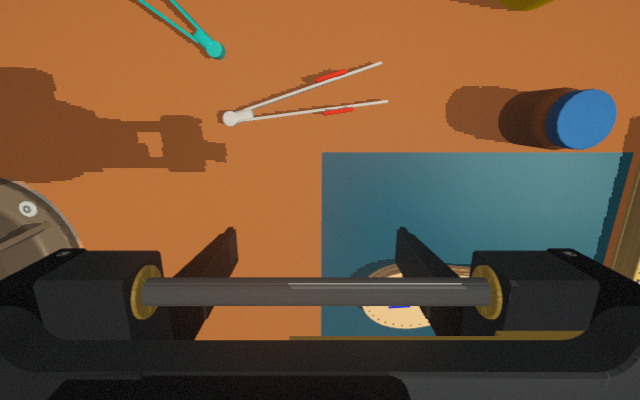

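Wrist view: steel tweezers with bow at (232,118), pads at (331,75)/(338,111), tips at (382,63)/(388,101); the turquoise ones lie at upper left (215,48), dye jar at (585,118).

```bash
python3 - <<'E'
from h import *
np.set_printoptions(precision=1,suppress=True)
c=np.load('w2.npy',allow_pickle=True).item()
col=cv2.cvtColor(c['color'],cv2.COLOR_RGB2HSV)
m=((col[...,0]<5)|(col[...,0]>174))&(col[...,1]>190)&(col[...,2]>120)
m[:50]=0;m[135:]=0;m[:,:290]=0;m[:,370:]=0
n,l,s,ce=cv2.connectedComponentsWithStats(m.astype(np.uint8))
pads=[]
for i in range(1,n):
    if s[i,4]>15: p=world(c,*ce[i],24);pads.append(p);print('pad',s[i],p,c['z_map'][int(ce[i][1]),int(ce[i][0])],world(c,*ce[i]))
g=(col[...,1]<70)&(col[...,2]>100);g[:50]=0;g[135:]=0;g[:,:215]=0;g[:,400:]=0
v,u=np.where(g);p=np.array([world(c,a,b,15) for a,b in zip(u,v)])
print(len(p),p.min(0),p.max(0))
ax=p[p[:,0]>p[:,0].max()-20]
print('bow',world(c,222,119,14),world(c,232,118,14),'tips',world(c,382,63,12),world(c,388,101.5,12))
E
```

```text
pad [316  70  30  13 126] [470.2 239.   24. ] 346.51318 [470.2 238.9  24.5]
pad [323 108  30   7 104] [479.  200.5  24. ] 357.205 [478.9 200.5  25.7]
1177 [342.2 184.2  15. ] [537.7 265.8  15. ]
bow [340.9 191.2  14. ] [353.  192.4  14. ] tips [530.  253.6  12. ] [539.6 211.3  12. ]
```

Request:
{"api": "jog_arm", "payload": {
  "motion": [
    [0, 0, 0, 50, 11, 0, 95],
    [0, 0, 0, 49, 11, 0, 95],
    [0, 0, 9.7, 0, 0, 0, 95],
    [0, 0, 9.7, 0, 0, 0, 95],
    [0, 0, 9.7, 0, 0, 0, 95],
    [0, 0, 9.7, 0, 0, 0, 95],
    [0, 0, 9.7, 0, 0, 0, 95],
    [0, 0, 9.7, 0, 0, 0, 95],
    [0, 0, 9.7, 0, 0, 0, 95],
    [0, 0, 9.8, 0, 0, 0, 95]
  ]
}}

```text
t: 14.15
eef_pos: [475.7, 219.9, 303.3]
tcp_rot: [3.142, 0.0, 0.208]
ft_force: [0.5, 0.9, 0.2]
opening: 0.999
grip_force: 0.0
```

Request:
{"api": "jog_arm", "payload": {
  "motion": [
    [0, 0, 0, 0, 0, 40, 95],
    [0, 0, 0, 0, 0, 40, 95],
    [0, 0, 0, 0, 0, 40, 95],
    [0, 0, 0, 0, 0, 0, 95],
    [0, 0, 0, 0, 0, 0, 95]
  ]
}}

```text
t: 14.78
eef_pos: [475.8, 220.7, 184.6]
tcp_rot: [-3.141, -0.001, 0.214]
ft_force: [0.2, 0.4, -0.3]
opening: 1.003
grip_force: 0.0
```

```bash
python3 - <<'E'
from h import *
c=cam('wrist');save(c,'w3.png');np.save('w3.npy',c,allow_pickle=True)
print(env.state()['eef_pos'],env.state()['tcp_rot'])
E
```

```text
[475.79576785 220.87491041 185.00552337] [-3.14132094e+00 -2.19127067e-03  2.14222367e-01]
```

View pics/w3.png

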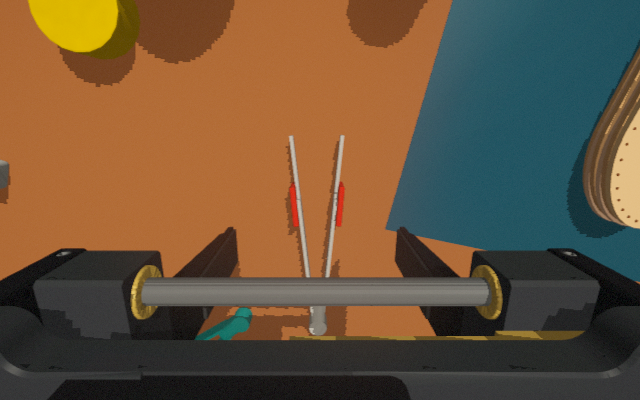

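The tweezers lie centred between the fingers, symmetric about column 317 (tips at (291,137)/(343,137), pads at row 204).

```bash
python3 - <<'E'
from h import *
np.set_printoptions(precision=1,suppress=True)
c=np.load('w3.npy',allow_pickle=True).item()
print('pads',(world(c,294.5,204.5,24)+world(c,340.5,204.5,24))/2,'tips',(world(c,291.5,137,14)+world(c,342.5,137,14))/2)
E
```

```text
pads [477.5 219.9  24. ] tips [532.4 232.3  14. ]
```

Request:
{"api": "jog_arm", "payload": {
  "motion": [
    [0, 0, 0, 0, 1, 30, 75],
    [0, 0, 0, 0, 0, 30, 75],
    [0, 0, 0, 0, 0, 25, 75],
    [0, 0, 0, 0, 0, 14, 75],
    [0, 0, 0, 0, 0, 5, 75],
    [0, 0, 0, 0, 0, 0, 75],
    [0, 0, 0, 0, 0, 0, 75]
  ]
}}

```text
t: 15.7
eef_pos: [475.5, 220.2, 80.3]
tcp_rot: [-3.141, -0.001, 0.215]
ft_force: [0.5, 0.3, -0.1]
opening: 0.789
grip_force: 0.0
```

Request:
{"api": "jog_arm", "payload": {
  "motion": [
    [0, 0, 0, 0, 0, 0, 60],
    [0, 0, 0, 0, 0, 0, 50],
    [0, 0, 0, 0, 0, 0, 45],
    [0, 0, 0, 0, 0, 0, 40],
    [0, 0, 0, 0, 0, 0, 35],
    [0, 0, 0, 0, 0, 0, 31],
    [0, 0, 0, 0, 0, 0, 29],
    [0, 0, 0, 0, 0, 0, 29],
    [0, 0, 0, 0, 0, 0, 29]
  ]
}}

```text
t: 16.82
eef_pos: [475.2, 220.1, 79.6]
tcp_rot: [-3.142, -0.0, 0.215]
ft_force: [1.0, 0.2, 1.5]
opening: 0.303
grip_force: 7.7
```

Request:
{"api": "jog_arm", "payload": {
  "motion": [
    [0, 0, 0, 0, 0, -5, 29],
    [0, 0, 0, 0, 0, -10, 29],
    [0, 0, 0, 0, 0, -20, 29],
    [0, 0, 0, 0, 0, -20, 29],
    [0, 0, 0, 0, 0, -20, 29],
    [0, 0, 0, 0, 0, -15, 29],
    [0, 0, 0, 0, 0, 0, 29],
    [0, 0, 4.6, 0, 0, 0, 29],
    [0, 0, 4.6, 0, 0, 0, 29],
    [0, 0, 0, 0, 0, 0, 29]
  ]
}}

```text
t: 18.08
eef_pos: [474.9, 220.0, 168.9]
tcp_rot: [3.141, 0.001, 0.055]
ft_force: [0.5, -0.2, -0.3]
opening: 0.307
grip_force: 7.2
```

Request:
{"api": "jog_arm", "payload": {
  "motion": [
    [0, 0, 0, 2, 15, 0, 29],
    [0, 0, 0, 2, 30, 0, 29],
    [0, 0, 0, 2, 35, 0, 29],
    [0, 0, 0, 2, 35, 0, 29],
    [0, 0, 0, 2, 35, 0, 29],
    [0, 0, 0, 2, 35, 0, 29],
    [0, 0, 0, 2, 35, 0, 29],
    [0, 0, 0, 2, 30, 0, 29],
    [0, 0, 0, 0, 23, 0, 29],
    [0, 0, 0, 0, 0, 0, 29]
  ]
}}

```text
t: 19.32
eef_pos: [505.8, -53.4, 169.3]
tcp_rot: [-3.142, 0.0, 0.053]
ft_force: [-0.7, 0.2, -1.0]
opening: 0.308
grip_force: 7.2
```

```bash
python3 - <<'E'
from marks import *
c=cam('wrist');save(c,'w4.png',(210,60,430,260),3);np.save('w4.npy',c,allow_pickle=True)
s=env.state();print(s['eef_pos'],s['tcp_rot'],s['opening']*95.1,s['grip_force'])
for o in marks(c):print(*o)
E
```

```text
[505.65027051 -52.46552458 169.34578458] [-3.14134962e+00  3.56254070e-04  5.34326879e-02] 29.283340477980026 7.229785770177841
[302, 115, 4, 41, 135] [565.3 -40.5  30. ] [566.1  -40.75  30.  ] [ 9.98000e-01  5.80000e-02  5.65341e+02 -4.05260e+01]
[324, 115, 3, 41, 123] [567.1 -56.6  30. ] [566.95 -56.6   30.  ] [ 9.98000e-01  6.10000e-02  5.67129e+02 -5.65950e+01]
```

View pics/w4.png

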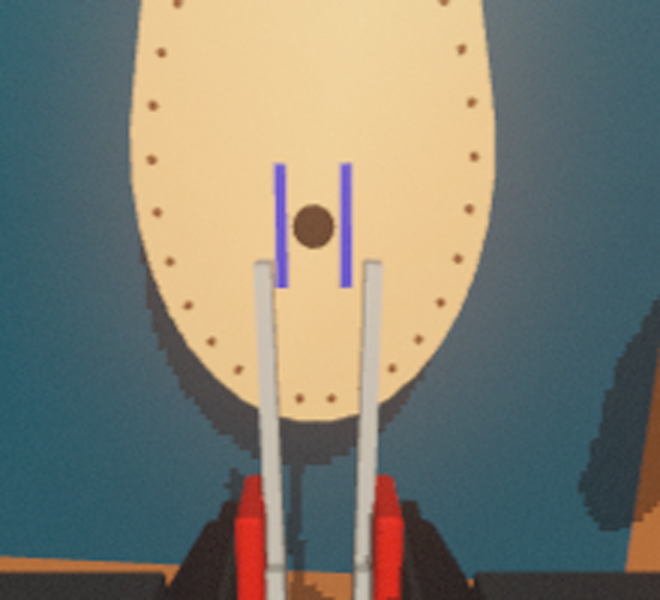

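The tips (inner edges at crop (274,262) and (363,262)) stand symmetrically about the hole (314,227) and marks (281/346,225), viewed from above. Now measuring tip gap and height.

```bash
cat > tips.py <<'E'
from h import *
np.set_printoptions(precision=1,suppress=True)
def tips(c,u0=290,u1=345,v0=120,v1=190):
    sub=np.array([[world(c,u,v) for u in range(u0,u1)] for v in range(v0,v1)])
    m=(sub[...,2]>45); 
    rows=np.where(m.any(1))[0]; r0=rows[0]
    for r in (r0+1,r0+3,r0+8,r0+20,r0+35):
        us=np.where(m[r])[0]; g=np.argmax(np.diff(us)); a,b=us[g],us[g+1]
        L,R=sub[r,us[:g+1]],sub[r,us[g+1:]]
        z=np.median(np.r_[L[:,2],R[:,2]])
        pl=world(c,a+u0+.5,r+v0,z);pr=world(c,b+u0-.5,r+v0,z)
        print(r+v0,a+u0,b+u0,'z',z,pl,pr,'gap',np.linalg.norm(pl-pr))
E
python3 - <<'E'
from tips import *
tips(np.load('w4.npy',allow_pickle=True).item())
E
```

```text
Traceback (most recent call last):
  File "tips.py", line 8, in tips
    us=np.where(m[r])[0]; g=np.argmax(np.diff(us)); a,b=us[g],us[g+1]
                            ~~~~~~~~~^^^^^^^^^^^^^
ValueError: attempt to get argmax of an empty sequence
```

```bash
sed -i 's/rows=np.where(m.any(1))\[0\]/rows=np.where(m.sum(1)>=6)[0]/' tips.py; python3 - <<'E'
from tips import *
tips(np.load('w4.npy',allow_pickle=True).item())
E
```

```text
148 302 332 z 104.08616697812695 [564.8 -43.1 104.1] [565.6 -57.9 104.1] gap 14.743747570353628
150 301 331 z 104.2205103978904 [563.8 -42.7 104.2] [564.6 -57.4 104.2] gap 14.756712118428668
155 310 331 z 103.71269596032792 [561.5 -47.4 103.7] [562.  -57.6 103.7] gap 10.254620271784622
167 301 331 z 103.94075734078865 [555.1 -43.  103.9] [555.8 -58.  103.9] gap 15.004571927480091
182 302 330 z 103.99270211884728 [547.2 -43.9 104. ] [547.9 -58.  104. ] gap 14.152389447656276
```

Request:
{"api": "jog_arm", "payload": {
  "motion": [
    [0, 0, 0, 1, -1.5, 6, 29],
    [0, 0, 0, 0, 0, 10, 29],
    [0, 0, 0, 0, 0, 12, 29],
    [0, 0, 0, 0, 0, 10, 29],
    [0, 0, 0, 0, 0, 6, 29],
    [0, 0, 0, 0, 0, 2, 29],
    [0, 0, 0, 0, 0, 0, 29],
    [0, 0, 0, 0, 0, 0, 29],
    [0, 0, 0, 0, 0, 0, 29],
    [0, 0, 0, 0, 0, 0, 29]
  ]
}}

```text
t: 20.62
eef_pos: [506.9, -50.1, 123.7]
tcp_rot: [3.142, -0.0, 0.054]
ft_force: [-0.2, 0.2, -0.1]
opening: 0.306
grip_force: 7.2
```

```bash
python3 - <<'E'
from marks import *
from tips import tips
c=cam('wrist');save(c,'w5.png',(210,60,430,260),3)
s=env.state();print(s['eef_pos'],s['tcp_rot'],s['opening']*95.1,s['grip_force'])
for o in marks(c):print(*o)
tips(c)
env.read_camera('scene')
for r in env.recognise('scene','awl'):print(r)
E
```

```text
[506.9 -50.1 123.7] [ 3.1 -0.   0.1] 29.130752836086888 7.230219170451164
[304, 117, 5, 51, 220] [565.9 -40.5  30. ] [566.3 -40.6  30. ] [  1.    0.1 565.9 -40.5]
[331, 117, 4, 30, 119] [573.6 -56.   30. ] [573.5 -56.   30. ] [  1.    0.1 573.6 -56. ]
148 301 332 z 58.822392444015776 [566.  -39.2  58.8] [566.9 -54.4  58.8] gap 15.21784135223465
150 301 331 z 58.02618671833528 [564.9 -39.2  58. ] [565.7 -54.   58. ] gap 14.810704040829384
155 301 331 z 58.523675565927505 [562.5 -39.3  58.5] [563.3 -54.2  58.5] gap 14.828374969824068
167 301 331 z 58.362688380280844 [556.2 -39.6  58.4] [557.1 -54.6  58.4] gap 15.00033994917236
182 302 330 z 58.572038982247804 [548.4 -40.5  58.6] [549.2 -54.6  58.6] gap 14.13392772000323
{'location': [211.1, 211.6], 'score': 0.65}
{'location': [267.2, 226.4], 'score': 0.65}
{'location': [210.7, 229.4], 'score': 0.54}
```

View pics/w5.png

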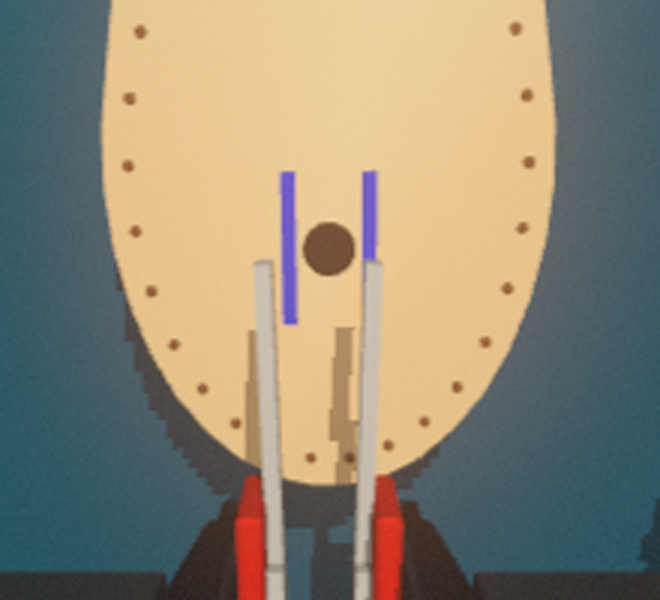

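Tips at crop (274,262)/(366,262), level about 54 mm up, roughly 1.7 mm to the +y side of the marks' middle; the awl is still seen in the cup. Small correction and settle.

Request:
{"api": "jog_arm", "payload": {
  "motion": [
    [0, 0, 0, 0, 1.6, 0, 29.3],
    [0, 0, 0, 0, 0, 0, 29.3],
    [0, 0, 0, 0, 0, 0, 29.3],
    [0, 0, 0, 0, 0, 0, 29.3],
    [0, 0, 0, 0, 0, 0, 29.3],
    [0, 0, 0, 0, 0, 0, 29.3],
    [0, 0, 0, 0, 0, 0, 29.3],
    [0, 0, 0, 0, 0, 0, 29.3]
  ]
}}

```text
t: 21.78
eef_pos: [507.0, -51.7, 123.5]
tcp_rot: [-3.142, -0.0, 0.054]
ft_force: [0.1, -0.8, -0.1]
opening: 0.309
grip_force: 7.1
```

```bash
python3 - <<'E'
from tips import *
tips(cam('wrist'));s=env.state();print(s['eef_pos'],s['opening']*95.1,s['grip_force'])
print(env.job_done())
E
```

```text
147 300 332 z 55.30575290464246 [566.2 -40.1  55.3] [567.1 -56.1  55.3] gap 16.04510292067631
149 300 332 z 58.394630017614915 [565.5 -40.3  58.4] [566.4 -56.   58.4] gap 15.763668371026748
154 300 332 z 58.424757683393196 [563.  -40.4  58.4] [563.8 -56.2  58.4] gap 15.829315959398903
166 314 329 z 58.33437139166014 [557.2 -47.9  58.3] [557.6 -55.1  58.3] gap 7.228572059137358
181 302 331 z 58.07796616416513 [548.9 -42.   58.1] [549.7 -56.7  58.1] gap 14.67420189525889
[507.  -51.6 123.5] 29.441923323349723 7.097887694835663
the job is handed in; nothing more can be done
None
```

I handed the job in at about 22 s: the awl stands let go in the cup, and the tweezers are held with tips about 16 mm apart, within about 1 mm of the marks and about 54 mm above the bench; no verdict came back.

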